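# Kit the four bearing rings into their trays

## Robot

A 6-joint arm with a two-finger parallel gripper is mounted at the origin on the work surface. World frame = base frame: x ahead of the robot, y to its left, z up, the work surface at z = 0. Lengths are in m, angles in rad, forces in N, time in s.
With the tool pointing down it reaches from about 0.225 to 0.875 m from the base axis. Payload 3.4 kg.
Tool frame: the origin (TCP) lies at the very end of the fingers, on their centre line; the grasp point (between the pads) lies behind it (manip.grasp_offset is the z of the grasp point in the tool frame, in m); z points along the fingers, y is the line along which they close (so a half turn about z gives the same grasp; the last joint's range is limited). The gripper opens to 85 mm and grips with 20 to 120 N. Pads are 22 mm wide; open, the fingers measure 114 mm over their backs; the gripper's body (76 mm by 85 mm) begins 54 mm behind the grasp point. The pads swing forward as they close: fully open they stand 13 mm farther back than shut.
Start: joints at [-1.436, 0.276, 1.505, -0, 1.361, -0.121], TCP at [0.145, -0.556, 0.231] pointing down, gripper open.
Joint ranges: [-2.89, 2.89], [-0.75, 2.08], [0.22, 2.7], [-1.18, 4.32], [0.11, 2.71], [-2.7, 2.7]. Speed limits (rad/s): [2.57, 2.57, 3.14, 3.14, 3.14, 3.14].

## Interface

Orientations are given as a unit quaternion [w, x, y, z].
In Python, from rig import manip gives the robot as it stands.
- The arm moves only by the shell command python3 -m pendant 'ROWS' [FORCE]. ROWS is JSON, a list of rows, each an object of numbers: "dx", "dy", "dz": the shift along the tool's x, y, z in m; "rx", "ry", "rz": the turn, a rotation vector about the tool's x, y, z in degrees; "hand": the finger opening in m, from 0 to 0.0854. In form: [{"dx": .., "dy": .., "dz": .., "rx": .., "ry": .., "rz": .., "hand": ..}, ...]. A call has 1 to 12 rows; each row shifts and turns the commanded pose from where the row before left it, along the tool's axes as they then stand; what a row does not reach is not made up. A row lasts 1/12 s, in which the tool goes at most 41.7 mm and 7.16 degrees, less where a joint would pass 70% of its speed; a pose out of reach is approached as far as the arm can. A call is refused whole if a number of a shift passes 0.0417 or a number of a turn 7.16, either way. A call with a gripper value outside its range is refused whole. The fingers move at their own pace and stop on an object; FORCE is the grip in N (left out, the last holds). Time passes only in rows, so rows that do not move let the fingers close. It gives the time, the measured TCP pose, the force, the opening and the grip force at its end, in the units of the state.
- manip.get_state(): the state, without advancing time (a new reading comes with each control period).
- manip.get_image(name): name is "side" or "top"; returns a dict with "frame" (480x640x3 uint8, red, green, blue), "fx", "fy", "cx", "cy" (pixels), "distortion" ([k1, k2, p1, p2, k3] as OpenCV has them; the pictures are not rectified), "position" and "attitude" of the camera in the world. Camera axes: x right, y up, looking along -z (the intrinsics and any distortion apply to the point x, -y, -z); pixel columns grow to the right and rows downward; lengths in m; the calibration is good to about 2 mm. A picture is of the moment at which its call begins. There is no depth.
- manip.sign_off(): hands the job in; it is judged then, once.
The state is a dict: "clock": time; "qpos": joint angles; "qd": joint speeds; "effort": joint torques, N m; "position": TCP position; "ee_rot": TCP orientation; "contact_force": force on the tool from outside, world axes, zero at the start; "moment": the same for the moment, N m; "width": finger opening in m; "gripper_force": force on a finger pad.
Only numpy, scipy, OpenCV 4.12 (cv2) and the standard library are available. Lean on these libraries where they do the work, as an engineer would, in place of code of your own. Each camera call takes 0.05 s, during which the arm holds its last target. There are 200 camera calls.

## Task

Lay out a sample set for inspection: put each of the four open bearing rings into the green tray of its size, the largest ring in the largest tray and so on down to the smallest, each lying flat on its tray's floor. Set the rings down, do not drop them, and leave the two solid slugs standing where they are.

Things in the scene. Friction and masses are not known exactly. Their poses are not given: they have to be found in the camera images.
- ring_68: The largest of the four bare steel bearing rings: a plain upright-standing tube, outside diameter 68 mm, open bore 52 mm, 36 mm high, about 0.42 kg, its flat end down on the bench. Origin: centre of its underside; z up along its axis.
- ring_57: The second-largest of the four bare steel bearing rings: a plain upright-standing tube, outside diameter 57 mm, open bore 43 mm, 34 mm high, about 0.29 kg, its flat end down on the bench. Origin: centre of its underside; z up along its axis.
- ring_46: The third-largest of the four bare steel bearing rings: a plain upright-standing tube, outside diameter 46 mm, open bore 33 mm, 32 mm high, about 0.19 kg, its flat end down on the bench. Origin: centre of its underside; z up along its axis.
- ring_35: The smallest of the four bare steel bearing rings: a plain upright-standing tube, outside diameter 35 mm, open bore 23 mm, 30 mm high, about 0.12 kg, its flat end down on the bench. Origin: centre of its underside; z up along its axis.
- tray_92: The largest of the four shallow square green plastic trays, fixed to the bench: 92 mm outside, 84 mm inside, rim 10 mm above the bench, floor 4 mm above the bench, walls 4 mm thick, a flat black liner on the floor; 8 mm to spare all round the largest ring. Origin: centre of its underside, on the bench; x and y along its sides, z up.
- tray_81: The second-largest of the four shallow square green plastic trays, fixed to the bench: 81 mm outside, 73 mm inside, rim 10 mm above the bench, floor 4 mm above the bench, walls 4 mm thick, a flat black liner on the floor; 8 mm to spare all round the second-largest ring. Origin: centre of its underside, on the bench; x and y along its sides, z up.
- tray_70: The third-largest of the four shallow square green plastic trays, fixed to the bench: 70 mm outside, 62 mm inside, rim 10 mm above the bench, floor 4 mm above the bench, walls 4 mm thick, a flat black liner on the floor; 8 mm to spare all round the third-largest ring. Origin: centre of its underside, on the bench; x and y along its sides, z up.
- tray_59: The smallest of the four shallow square green plastic trays, fixed to the bench: 59 mm outside, 51 mm inside, rim 10 mm above the bench, floor 4 mm above the bench, walls 4 mm thick, a flat black liner on the floor; 8 mm to spare all round the smallest ring. Origin: centre of its underside, on the bench; x and y along its sides, z up.
- slug_57: A solid steel slug with no bore, not part of the job: diameter 57 mm, 34 mm high, about 0.65 kg, loose, standing on a flat end on the bench. Origin: centre of its underside; z up along its axis. (Off to the sides, more than 0.42 m from the bench's centre line y = 0, stand crates 120 mm high and an inspection microscope 290 mm high.)
- slug_46: A solid steel slug with no bore, not part of the job: diameter 46 mm, 32 mm high, about 0.41 kg, loose, standing on a flat end on the bench. Origin: centre of its underside; z up along its axis. (Off to the sides, more than 0.42 m from the bench's centre line y = 0, stand crates 120 mm high and an inspection microscope 290 mm high.)
There are look-alikes about, which are no part of the job. What is shaped like the ring_57 but red is not meant.

How it is judged:
At the end, for the whole second after the job is handed in: Each ring lies flat on the floor of the tray of its own rank of size (centre within 13 mm of the tray's centre, underside 2 to 6.5 mm above the tray's underside, tilt under 0.06 rad), released and at rest; both slugs stand upright within 15 mm of where they began (horizontal distance between ring_68 and tray_92 below 0.013 m and z of ring_68 in the frame of tray_92 between 0.002 and 0.0065 m and angle between each of ring_68, ring_57, ring_46, ring_35, slug_57, slug_46's own z axis and vertical below 0.06 rad and linear speed of each of ring_68, ring_57, ring_46, ring_35 below 0.02 m/s and angular speed of each of ring_68, ring_57, ring_46, ring_35 below 0.3 rad/s and horizontal distance between ring_57 and tray_81 below 0.013 m and z of ring_57 in the frame of tray_81 between 0.002 and 0.0065 m and horizontal distance between ring_46 and tray_70 below 0.013 m and z of ring_46 in the frame of tray_70 between 0.002 and 0.0065 m and horizontal distance between ring_35 and tray_59 below 0.013 m and z of ring_35 in the frame of tray_59 between 0.002 and 0.0065 m and distance of each of slug_57, slug_46 from where it was at the start of the episode below 0.015 m); the robot touches nothing.
It fails at once if the largest ring is dropped or thrown (moves faster than 0.6 m/s with no finger on it, a fall of about 2 cm) (linear speed of ring_68 above 0.6 m/s and contact force between the fingers and ring_68 below 0.05 N).
It fails at once if the second-largest ring is dropped or thrown (moves faster than 0.6 m/s with no finger on it, a fall of about 2 cm) (linear speed of ring_57 above 0.6 m/s and contact force between the fingers and ring_57 below 0.05 N).
It fails at once if the third-largest ring is dropped or thrown (moves faster than 0.6 m/s with no finger on it, a fall of about 2 cm) (linear speed of ring_46 above 0.6 m/s and contact force between the fingers and ring_46 below 0.05 N).
It fails at once if the smallest ring is dropped or thrown (moves faster than 0.6 m/s with no finger on it, a fall of about 2 cm) (linear speed of ring_35 above 0.6 m/s and contact force between the fingers and ring_35 below 0.05 N).
It fails at once if a solid slug is shifted by more than 15 mm (distance of any of slug_57, slug_46 from where it was at the start of the episode above 0.015 m).
It also fails if it takes over 88 s, if anything falls off the work surface, if the arm or the gripper's body presses on something with over 40 N, if the wrist force passes 120 N, or if a joint passes its speed limit or range.

## Working session

There is one attempt and no reset: what is moved stays moved. The work goes in short steps, Python scripts to look and compute and a shell command to move; the robot and the scene stay as the last step left them, time stands still between calls to the robot, and variables do not carry over. Pictures are saved under pics/ and viewed, at most 14 in all, crops included, and the job is handed in when it is done.

```bash
mkdir -p pics; ls; python3 - <<'E'
from rig import manip
import cv2
print(manip.get_state(), manip.grasp_offset)
for n in("top","side"):
    d=manip.get_image(n); cv2.imwrite(f"pics/{n}0.png",d.pop("frame")[:,:,::-1]); print(n,d)
E
```

```text
pics
{'clock': 0.0, 'qpos': array([-1.43598991e+00,  2.76577449e-01,  1.50614615e+00, -3.03797210e-05,
        1.36066716e+00, -1.20993009e-01]), 'qd': array([-0.00190724, -0.00103293,  0.00143851, -0.0027229 , -0.00129977,
       -0.00130699]), 'effort': array([ 1.16350442e-03, -4.16764462e+01, -2.45805699e+01, -1.41370248e-05,
        1.09811506e-02, -2.60997538e-06]), 'position': array([ 0.14540272, -0.55576792,  0.23044451]), 'ee_rot': array([-8.98927819e-04,  9.91831169e-01,  1.27554398e-01, -2.10619705e-05]), 'contact_force': array([0.31827106, 0.06200431, 0.45088724]), 'moment': array([-0.0001903 , -0.03793829, -0.07295744]), 'gripper_force': 0.0, 'width': 0.08538826376859668} -0.0187
top {'fx': 478.6427846879834, 'fy': 478.6427846879834, 'cx': 318.77473229577106, 'cy': 238.935456517116, 'distortion': array([-0.01222967,  0.        ,  0.        ,  0.        ,  0.        ]), 'position': array([ 0.34543339, -0.00822263,  1.04237674]), 'attitude': array([-0.70189354, -0.05384447,  0.06179089,  0.70755079])}
side {'fx': 570.2041654213007, 'fy': 570.2041654213007, 'cx': 312.58920967001336, 'cy': 245.3573605336392, 'distortion': array([0.03405268, 0.        , 0.        , 0.        , 0.        ]), 'position': array([ 0.24500141, -0.75221585,  0.55738908]), 'attitude': array([ 0.87361892,  0.46420235, -0.07057847, -0.12776871])}
```

View pics/top0.png

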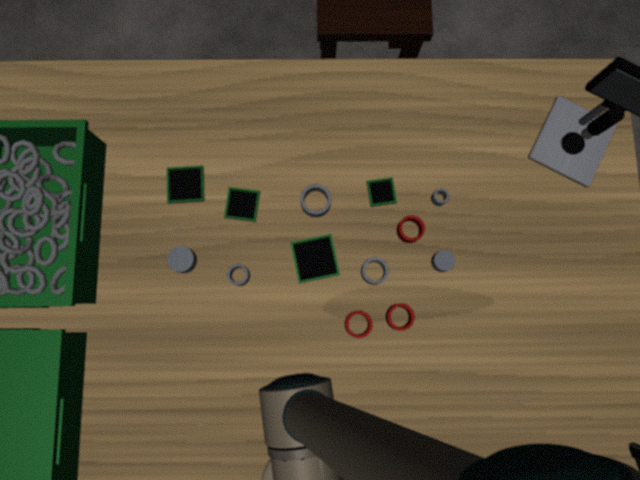

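View pics/side0.png

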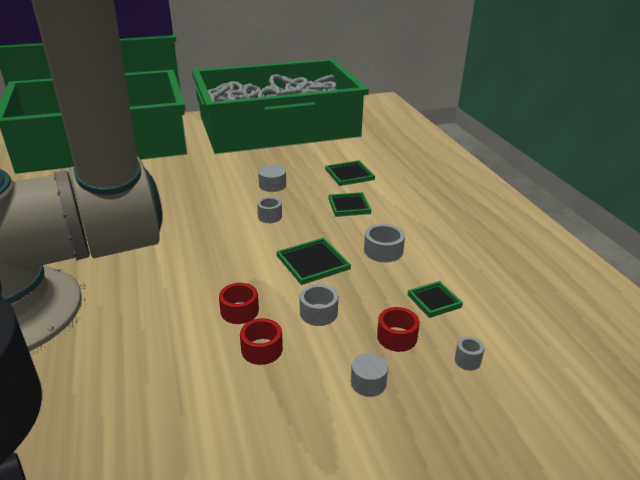

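Candidates in the top image:
- **Open grey rings:** (316,200) is 68, (375,270) is 57, (238,274) is 46, (440,197) is 35.
- **Not wanted:** slugs at (181,259) and (444,260), red rings at (411,229), (400,317) and (358,324), and the crate of rings on the left.
- **Trays:** (315,258) is 92, (185,184) is 81, (242,204) is 70, (381,192) is 59.

Next I measure these in both cameras and check the sizes.

```bash
cat > h.py <<'E'
import numpy as np, cv2
from scipy.spatial.transform import Rotation as R
from scipy.optimize import least_squares
def proj(d,P):
    q=d["attitude"]; Rm=R.from_quat([q[1],q[2],q[3],q[0]]).as_matrix()
    p=(np.atleast_2d(P)-d["position"])@Rm; p=p*[1,-1,-1]
    K=np.array([[d["fx"],0,d["cx"]],[0,d["fy"],d["cy"]],[0,0,1]])
    return cv2.projectPoints(p,np.zeros(3),np.zeros(3),K,d["distortion"])[0][:,0]
a=np.linspace(0,2*np.pi,60,endpoint=False); C=np.c_[np.cos(a),np.sin(a)]
S=np.array([[1,1],[1,-1],[-1,-1],[-1,1]])
def pts(kind,size,hh,x,y,yaw=0,z0=0):
    B=(C if kind!="tray" else S@np.array([[np.cos(yaw),np.sin(yaw)],[-np.sin(yaw),np.cos(yaw)]]))*size/2+[x,y]
    return np.r_[np.c_[B,np.full(len(B),z0)],np.c_[B,np.full(len(B),z0+hh)]]
def cen(p):
    m=cv2.moments(cv2.convexHull(p.astype(np.float32))); return np.array([m["m10"],m["m01"]])/m["m00"],m["m00"]
def seg(d,kind,seed):
    f=cv2.cvtColor(d["frame"],cv2.COLOR_RGB2HSV); h,s,v=[f[...,i].astype(int) for i in range(3)]
    m=((s<70)&(v>40)) if kind!="tray" else (((h>45)&(h<90)&(s>60))|(v<45))
    cs,_=cv2.findContours(m.astype(np.uint8),cv2.RETR_EXTERNAL,cv2.CHAIN_APPROX_NONE)
    cs=[c for c in cs if cv2.contourArea(c)>30]
    c=max(cs,key=lambda c:cv2.pointPolygonTest(c,seed,True))
    return c
def mcen(c,shape=(480,640)):
    k=np.zeros(shape,np.uint8); cv2.drawContours(k,[c],-1,1,-1); m=cv2.moments(k,True)
    return np.array([m["m10"],m["m01"]])/m["m00"],m["m00"]
def fit(kind,size,hh,obs,z0=0):
    "obs: list of (d,centroid)"
    g=lambda x:np.concatenate([cen(proj(d,pts(kind,size,hh,x[0],x[1],0.15,z0)))[0]-c for d,c in obs])
    return least_squares(g,[.4,0.],x_scale=.1).x
E
cat > m.py <<'E'
from rig import manip
from h import *
T,Sd=manip.get_image("top"),manip.get_image("side")
L={"ring_68":("r",.068,.036,(316,200),(384,242)),"ring_57":("r",.057,.034,(375,270),(319,303)),"ring_46":("r",.046,.032,(238,274),(270,209)),
"ring_35":("r",.035,.030,(440,197),(470,352)),"tray_92":("tray",.092,.01,(315,258),(313,260)),"tray_81":("tray",.081,.01,(185,184),(350,172)),
"tray_70":("tray",.070,.01,(242,204),(350,204)),"tray_59":("tray",.059,.01,(381,192),(435,298)),"slug_57":("r",.057,.034,(181,259),(272,178)),"slug_46":("r",.046,.032,(444,260),(369,374))}
im=[T["frame"].copy(),Sd["frame"].copy()]
for n,(k,s,hh,p,q) in L.items():
    obs=[];ar=[]
    for i,(d,sd) in enumerate(((T,p),(Sd,q))):
        c=seg(d,k,sd); cv2.drawContours(im[i],[c],-1,(255,0,255),1); cc,A=mcen(c); obs.append((d,cc)); ar.append(A)
    t=fit(k,s,hh,obs[:1]);b=fit(k,s,hh,obs[1:]);f=fit(k,s,hh,obs)
    ex=[cen(proj(d,pts(k,s,hh,*f,.15)))[1] for d in (T,Sd)]
    print(n,"top",(t*1e3).round(1),"side",(b*1e3).round(1),"both",(f*1e3).round(1),"area ratio",(np.array(ar)/ex).round(2))
o=[cv2.resize(im[0][150:350,150:470],None,fx=2,fy=2),cv2.resize(im[1][140:410,200:520],None,fx=2,fy=2)]
cv2.imwrite("pics/seg.png",cv2.resize(np.vstack(o),None,fx=.63,fy=.63)[:,:,::-1] if 0 else o[0][:,:,::-1]); cv2.imwrite("pics/seg2.png",o[1][:,:,::-1])
E
python3 m.py
```

```text
ring_68 top [601.6 -13.9] side [597.6 -11.8] both [599.1 -12.3] area ratio [0.97 0.96]
ring_57 top [ 445.1 -139.6] side [ 442.4 -136. ] both [ 443.3 -137.7] area ratio [0.98 0.96]
ring_46 top [439.  153.6] side [436.4 154.3] both [437.5 153.8] area ratio [0.96 0.96]
ring_35 top [ 608.5 -290.5] side [ 605.3 -285.6] both [ 605.8 -287. ] area ratio [0.91 0.95]
tray_92 top [474.4 -11.6] side [473.3 -11.9] both [470.4 -32.6] area ratio [0.98 0.92]
tray_81 top [643.5 277.4] side [641.  278.6] both [642.5 278.2] area ratio [0.95 0.95]
tray_70 top [596.9 149.8] side [594.6 151.5] both [595.2 150.4] area ratio [0.94 0.93]
tray_59 top [ 623.5 -161.7] side [ 629.6 -163.1] both [ 621.2 -159.2] area ratio [0.93 0.97]
slug_57 top [473.7 277.4] side [470.3 275.8] both [472.2 277.3] area ratio [0.93 0.97]
slug_46 top [ 466.1 -289.7] side [ 463.2 -284.4] both [ 463.5 -286. ] area ratio [0.93 0.95]
```

View pics/seg.png

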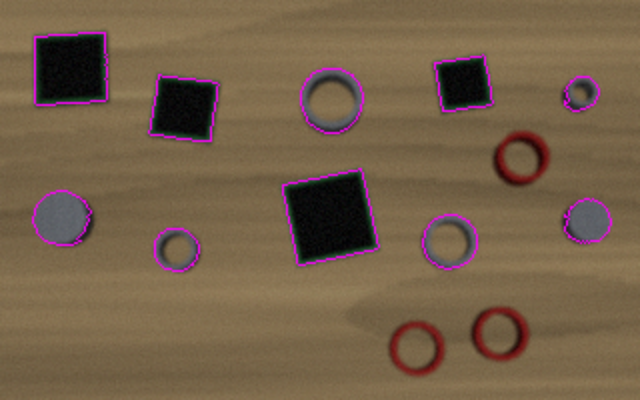

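View pics/seg2.png

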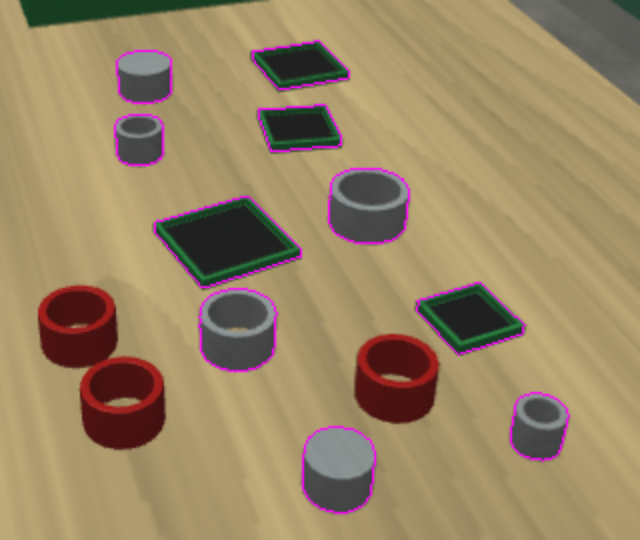

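Segmentation is clean in both views. The four grey open-bore rings and four trays match their sizes, and the top and side estimates agree to within 3 mm, except tray_59's side x, where I use the top view with the usual offset. I'll use the means and square the tool to yaw 0. Then tool x is world +x, tool y is world -y, and tool z is down. ring_35 goes first.

```bash
python3 -m pendant '[{"rz":7.1},{"rz":7.1},{"rz":0.5},{"dx":0.035,"dy":-0.02},{"dx":0.035,"dy":-0.02},{"dx":0.035,"dy":-0.02},{"dx":0.035,"dy":-0.02},{"dx":0.035,"dy":-0.02},{"dx":0.035,"dy":-0.02},{"dx":0.035,"dy":-0.02},{"dx":0.035,"dy":-0.02},{"dx":0.035,"dy":-0.02}]' 30
```

```text
invalid input
```

```bash
python3 -m pendant '[{"dx":0,"dy":0,"dz":0,"rx":0,"ry":0,"rz":7.1,"hand":0.085},{"dx":0,"dy":0,"dz":0,"rx":0,"ry":0,"rz":7.1,"hand":0.085},{"dx":0,"dy":0,"dz":0,"rx":0,"ry":0,"rz":0.5,"hand":0.085}]' 30
```

```text
clock: 0.45
position: [0.1454, -0.5562, 0.231]
ee_rot: [-0.0, 1.0, -0.002, -0.0]
contact_force: [0.4, -0.1, 0.2]
width: 0.0849
gripper_force: 0.0
```

```bash
python3 -m pendant '[{"dx":0.038,"dy":-0.022,"dz":0,"rx":0,"ry":0,"rz":0,"hand":0.085},{"dx":0.038,"dy":-0.022,"dz":0,"rx":0,"ry":0,"rz":0,"hand":0.085},{"dx":0.038,"dy":-0.022,"dz":0,"rx":0,"ry":0,"rz":0,"hand":0.085},{"dx":0.038,"dy":-0.022,"dz":0,"rx":0,"ry":0,"rz":0,"hand":0.085},{"dx":0.038,"dy":-0.022,"dz":0,"rx":0,"ry":0,"rz":0,"hand":0.085},{"dx":0.038,"dy":-0.022,"dz":0,"rx":0,"ry":0,"rz":0,"hand":0.085},{"dx":0.038,"dy":-0.022,"dz":0.02,"rx":0,"ry":0,"rz":0,"hand":0.085},{"dx":0.038,"dy":-0.022,"dz":0.02,"rx":0,"ry":0,"rz":0,"hand":0.085},{"dx":0.038,"dy":-0.022,"dz":0.02,"rx":0,"ry":0,"rz":0,"hand":0.085},{"dx":0.038,"dy":-0.022,"dz":0.02,"rx":0,"ry":0,"rz":0,"hand":0.085},{"dx":0.038,"dy":-0.022,"dz":0.02,"rx":0,"ry":0,"rz":0,"hand":0.085},{"dx":0.038,"dy":-0.022,"dz":0.02,"rx":0,"ry":0,"rz":0,"hand":0.085}]' 30
```

```text
clock: 1.45
position: [0.5604, -0.3161, 0.1268]
ee_rot: [0.0, 1.0, 0.001, -0.0]
contact_force: [-0.7, -0.7, 0.6]
width: 0.0848
gripper_force: 0.0
```

```bash
python3 -m pendant '[{"dx":0,"dy":0,"dz":0,"rx":0,"ry":0,"rz":0,"hand":0.085},{"dx":0,"dy":0,"dz":0,"rx":0,"ry":0,"rz":0,"hand":0.085},{"dx":0,"dy":0,"dz":0,"rx":0,"ry":0,"rz":0,"hand":0.085}]' 30
```

```text
clock: 1.7
position: [0.5586, -0.3174, 0.1275]
ee_rot: [0.0, 1.0, 0.001, -0.001]
contact_force: [-0.7, 0.0, 0.7]
width: 0.0851
gripper_force: 0.0
```

```bash
python3 -m pendant '[{"dx":0.016,"dy":-0.01,"dz":0,"rx":0,"ry":0,"rz":0,"hand":0.085},{"dx":0.016,"dy":-0.01,"dz":0,"rx":0,"ry":0,"rz":0,"hand":0.085},{"dx":0.016,"dy":-0.0095,"dz":0,"rx":0,"ry":0,"rz":0,"hand":0.085},{"dx":0,"dy":0,"dz":0.02,"rx":0,"ry":0,"rz":0,"hand":0.085},{"dx":0,"dy":0,"dz":0.02,"rx":0,"ry":0,"rz":0,"hand":0.085},{"dx":0,"dy":0,"dz":0.02,"rx":0,"ry":0,"rz":0,"hand":0.085},{"dx":0,"dy":0,"dz":0.015,"rx":0,"ry":0,"rz":0,"hand":0.085},{"dx":0,"dy":0,"dz":0,"rx":0,"ry":0,"rz":0,"hand":0.085}]' 30; python3 - <<'E'
from h import *
from rig import manip
for n in("top","side"):
    d=manip.get_image(n); u,v=proj(d,[[.607,-.288,.02]])[0].astype(int); print(u,v)
    c=d["frame"][max(0,v-70):v+70,max(0,u-90):min(640,u+90)]
    cv2.imwrite(f"pics/{n}1.png",cv2.resize(c,None,fx=4,fy=4,interpolation=2)[:,:,::-1])
E
```

```text
clock: 2.37
position: [0.6038, -0.2884, 0.0504]
ee_rot: [-0.001, 1.0, -0.001, -0.002]
contact_force: [0.3, 0.5, 0.6]
width: 0.0846
gripper_force: 0.0
439 196
471 350
```

View pics/side1.png

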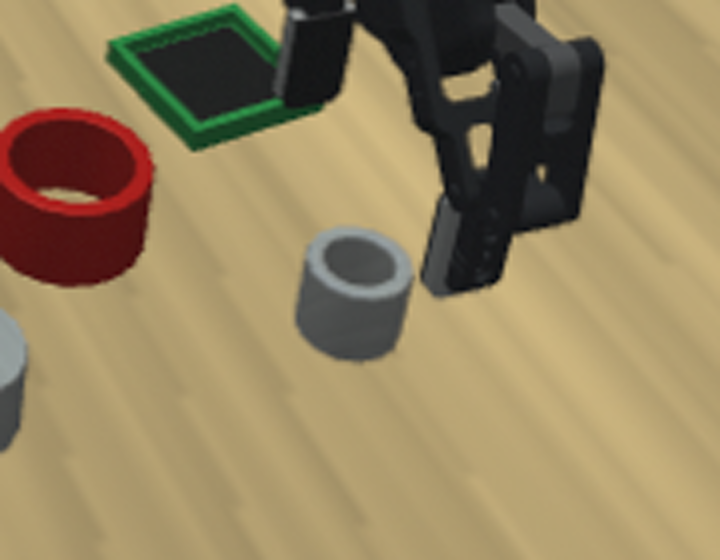

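The crop shows the open fingers straddling the grey open ring, ring_35, at crop (355,295). I'll descend and close.

```bash
python3 -m pendant '[{"dx":0.003,"dy":0,"dz":0.014,"rx":0,"ry":0,"rz":0,"hand":0.085},{"dx":0,"dy":0,"dz":0.014,"rx":0,"ry":0,"rz":0,"hand":0.085},{"dx":0,"dy":0,"dz":0.013,"rx":0,"ry":0,"rz":0,"hand":0.085},{"dx":0,"dy":0,"dz":0,"rx":0,"ry":0,"rz":0,"hand":0.05},{"dx":0,"dy":0,"dz":0,"rx":0,"ry":0,"rz":0,"hand":0.045},{"dx":0,"dy":0,"dz":0,"rx":0,"ry":0,"rz":0,"hand":0.04},{"dx":0,"dy":0,"dz":0,"rx":0,"ry":0,"rz":0,"hand":0.03},{"dx":0,"dy":0,"dz":0,"rx":0,"ry":0,"rz":0,"hand":0.02},{"dx":0,"dy":0,"dz":0,"rx":0,"ry":0,"rz":0,"hand":0.02},{"dx":0,"dy":0,"dz":0,"rx":0,"ry":0,"rz":0,"hand":0.02},{"dx":0,"dy":0,"dz":0,"rx":0,"ry":0,"rz":0,"hand":0.02}]' 30
```

```text
clock: 3.38
position: [0.6109, -0.2884, 0.0132]
ee_rot: [0.001, 1.0, -0.0, 0.001]
contact_force: [-0.2, 0.8, 6.4]
width: 0.0325
gripper_force: 30.9
```

```bash
cat > look.py <<'E'
import sys
from h import *
from rig import manip
# usage: look.py tag x y z -> side|top crops side by side, 3x
tag,x,y,z=sys.argv[1],*map(float,sys.argv[2:5]); o=[]
for n in("top","side"):
    d=manip.get_image(n); u,v=proj(d,[[x,y,z]])[0].astype(int); u=min(max(u,65),575);v=min(max(v,65),415)
    print(n,"crop origin",u-65,v-65); o.append(cv2.resize(d["frame"][v-65:v+65,u-65:u+65],None,fx=3,fy=3,interpolation=2))
cv2.imwrite(f"pics/{tag}.png",np.hstack(o)[:,:,::-1])
s=manip.get_state(); print(s["position"],s["width"],s["contact_force"])
E
python3 look.py g35 .607 -.288 .02
```

```text
top crop origin 374 131
side crop origin 406 285
[ 0.61087735 -0.28834224  0.01316623] 0.03283465784132369 [0.28486027 1.464818   5.55951723]
```

View pics/g35.png

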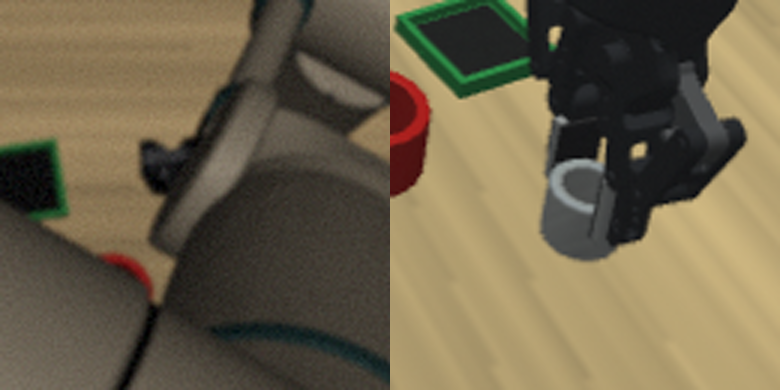

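```bash
python3 - <<'E'
from h import *
from rig import manip
d=manip.get_image("side")
for x in (.595,.605,.615):
  # pad face bottom edge corners (y=-.305), x +-11, z ~.013
  print(x,((proj(d,[[x-.011,-.3055,.014],[x+.011,-.3055,.014],[x-.011,-.3055,.03],[x+.011,-.3055,.03]])-[406,285])*3+[390,0]).round().tolist())
c=seg(d,"r",(470,352)); print(mcen(c)[0])
print("ring",((proj(d,[[.605,-.288,.03],[.605,-.3055,.03],[.605,-.288,0]])-[406,285])*3+[390,0]).round().tolist())
E
python3 - <<'E'
from rig import manip
import cv2
f=manip.get_image("side")["frame"][310:380,430:530]; cv2.imwrite("pics/z.png",cv2.resize(f,None,fx=7,fy=7,interpolation=2)[:,:,::-1])
E
```

```text
0.595 [[558.0, 246.0], [603.0, 236.0], [563.0, 220.0], [609.0, 209.0]]
0.605 [[578.0, 242.0], [624.0, 231.0], [584.0, 215.0], [630.0, 205.0]]
0.615 [[599.0, 237.0], [644.0, 227.0], [605.0, 210.0], [651.0, 200.0]]
[467.72041612 352.45253576]
ring [[586.0, 182.0], [607.0, 210.0], [576.0, 231.0]]
```

View pics/z.png

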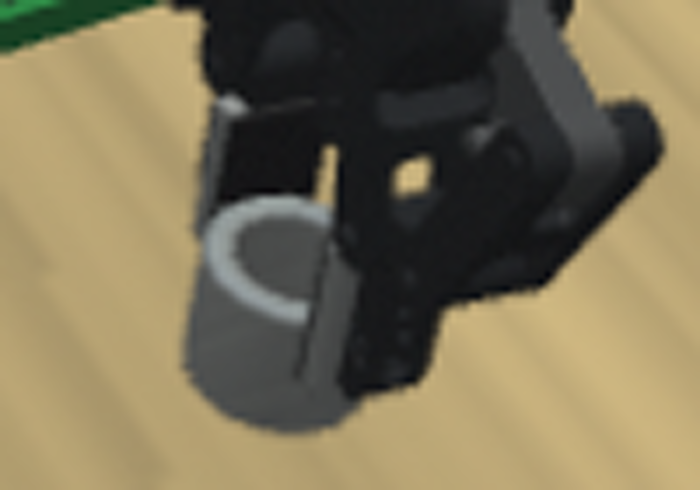

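The ring sits about 6 mm toward -x from the pad centre. I'll reopen a little, recentre and regrip.

```bash
python3 -m pendant '[{"dx":0,"dy":0,"dz":0,"rx":0,"ry":0,"rz":0,"hand":0.05},{"dx":0,"dy":0,"dz":0,"rx":0,"ry":0,"rz":0,"hand":0.05},{"dx":-0.003,"dy":0,"dz":0.0015,"rx":0,"ry":0,"rz":0,"hand":0.05},{"dx":-0.003,"dy":0,"dz":0.0015,"rx":0,"ry":0,"rz":0,"hand":0.05},{"dx":0,"dy":0,"dz":0,"rx":0,"ry":0,"rz":0,"hand":0.05}]' 30;  python3 -m pendant '[{"dx":0,"dy":0,"dz":0,"rx":0,"ry":0,"rz":0,"hand":0.02},{"dx":0,"dy":0,"dz":0,"rx":0,"ry":0,"rz":0,"hand":0.02},{"dx":0,"dy":0,"dz":0,"rx":0,"ry":0,"rz":0,"hand":0.02},{"dx":0,"dy":0,"dz":0,"rx":0,"ry":0,"rz":0,"hand":0.02},{"dx":0,"dy":0,"dz":0,"rx":0,"ry":0,"rz":0,"hand":0.02},{"dx":0,"dy":0,"dz":0,"rx":0,"ry":0,"rz":0,"hand":0.02}]' 30
```

```text
clock: 4.0
position: [0.6025, -0.2875, 0.0078]
ee_rot: [-0.001, 1.0, -0.0, -0.001]
contact_force: [-0.4, 0.4, -0.7]
width: 0.0502
gripper_force: 0.0
clock: 4.5
position: [0.6039, -0.2879, 0.0086]
ee_rot: [0.0, 1.0, -0.0, -0.0]
contact_force: [0.4, 0.1, -1.0]
width: 0.0331
gripper_force: 30.1
```

```bash
python3 -m pendant '[{"dx":0,"dy":0,"dz":-0.01,"rx":0,"ry":0,"rz":0,"hand":0.02},{"dx":0,"dy":0,"dz":-0.02,"rx":0,"ry":0,"rz":0,"hand":0.02},{"dx":0,"dy":0,"dz":-0.02,"rx":0,"ry":0,"rz":0,"hand":0.02},{"dx":0.003,"dy":-0.02,"dz":0,"rx":0,"ry":0,"rz":0,"hand":0.02},{"dx":0.003,"dy":-0.02,"dz":0,"rx":0,"ry":0,"rz":0,"hand":0.02},{"dx":0.003,"dy":-0.02,"dz":0,"rx":0,"ry":0,"rz":0,"hand":0.02},{"dx":0.003,"dy":-0.02,"dz":0,"rx":0,"ry":0,"rz":0,"hand":0.02},{"dx":0.003,"dy":-0.02,"dz":0,"rx":0,"ry":0,"rz":0,"hand":0.02},{"dx":0.002,"dy":-0.02,"dz":0,"rx":0,"ry":0,"rz":0,"hand":0.02},{"dx":0,"dy":-0.008,"dz":0,"rx":0,"ry":0,"rz":0,"hand":0.02},{"dx":0,"dy":0,"dz":0,"rx":0,"ry":0,"rz":0,"hand":0.02},{"dx":0,"dy":0,"dz":0,"rx":0,"ry":0,"rz":0,"hand":0.02}]' 30; python3 look.py a .622 -.16 .03
```

```text
clock: 5.5
position: [0.6212, -0.1603, 0.0591]
ee_rot: [0.001, 1.0, 0.0, 0.0]
contact_force: [-0.0, 0.6, -1.1]
width: 0.0328
gripper_force: 30.1
top crop origin 317 124
side crop origin 372 220
[ 0.62118629 -0.16119189  0.05892192] 0.03280490204825925 [-0.24366331  0.04043245 -0.870049  ]
```

View pics/a.png

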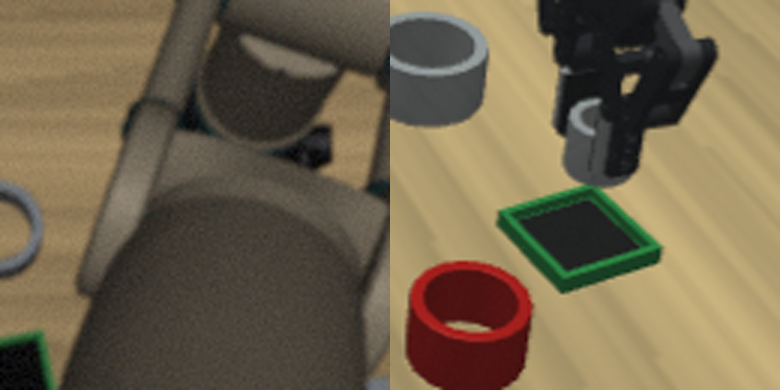

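```bash
sed -i 's/x_scale=.1)/x_scale=.1,diff_step=1e-3)/' h.py; python3 - <<'E'
from h import *
from rig import manip
import cv2
for n in ("side",):
  d=manip.get_image(n); d0=d
  for nm,s,sd in (("59",.059,(435,298)),("92",.092,(313,260)),("81",.081,(350,172)),("70",.07,(350,204))):
    c,A=mcen(seg(d,"tray",sd)); print(nm,fit("tray",s,.01,[(d,c)]),A)
t=dict(d0,frame=None)
d=manip.get_image("top"); d["frame"]=cv2.imread("pics/top0.png")[:,:,::-1].copy()
for nm,s,sd in (("59",.059,(381,192)),("92",.092,(315,258)),("81",.081,(185,184)),("70",.07,(242,204))):
    c,A=mcen(seg(d,"tray",sd)); print(nm,fit("tray",s,.01,[(d,c)]))
print((proj(d0,pts("r",.035,0,.6212,-.1605,0,.0505))[:60].max(0)-[372,220])*3+[390,0])
E
```

```text
59 [ 0.62022718 -0.15877801] 1203.0
92 [ 0.47193768 -0.00852064] 2073.0
81 [0.64087868 0.27854017] 825.0
70 [0.59464303 0.15160708] 802.0
59 [ 0.62365289 -0.16167823]
92 [ 0.47438651 -0.01129567]
81 [0.64342467 0.27748652]
70 [0.59694124 0.14970067]
[627.79649072 186.29519039]
```

```bash
python3 -m pendant '[{"dx":0,"dy":0,"dz":0.012,"rx":0,"ry":0,"rz":0,"hand":0.02},{"dx":0,"dy":0,"dz":0.012,"rx":0,"ry":0,"rz":0,"hand":0.02},{"dx":0,"dy":0,"dz":0.01,"rx":0,"ry":0,"rz":0,"hand":0.02},{"dx":0,"dy":0,"dz":0.006,"rx":0,"ry":0,"rz":0,"hand":0.02},{"dx":0,"dy":0,"dz":0.004,"rx":0,"ry":0,"rz":0,"hand":0.02},{"dx":0,"dy":0,"dz":0,"rx":0,"ry":0,"rz":0,"hand":0.02},{"dx":0,"dy":0,"dz":0,"rx":0,"ry":0,"rz":0,"hand":0.02}]' 30
```

```text
clock: 6.28
position: [0.6211, -0.16, 0.0143]
ee_rot: [-0.0, 1.0, -0.0, -0.0]
contact_force: [-0.1, -0.8, -0.5]
width: 0.033
gripper_force: 30.1
```

```bash
python3 -m pendant '[{"dx":0,"dy":0,"dz":0.001,"rx":0,"ry":0,"rz":0,"hand":0.02},{"dx":0,"dy":0,"dz":0.001,"rx":0,"ry":0,"rz":0,"hand":0.02},{"dx":0,"dy":0,"dz":0,"rx":0,"ry":0,"rz":0,"hand":0.02}]' 30
```

```text
clock: 6.53
position: [0.6211, -0.1599, 0.0127]
ee_rot: [0.0, 1.0, -0.0, 0.0]
contact_force: [-0.9, -0.4, -0.7]
width: 0.0328
gripper_force: 30.1
```

```bash
python3 -m pendant '[{"dx":0,"dy":0,"dz":0.001,"rx":0,"ry":0,"rz":0,"hand":0.02},{"dx":0,"dy":0,"dz":0,"rx":0,"ry":0,"rz":0,"hand":0.02}]' 30;python3 -m pendant '[{"dx":0,"dy":0,"dz":0,"rx":0,"ry":0,"rz":0,"hand":0.045},{"dx":0,"dy":0,"dz":0,"rx":0,"ry":0,"rz":0,"hand":0.055},{"dx":0,"dy":0,"dz":0,"rx":0,"ry":0,"rz":0,"hand":0.055},{"dx":0,"dy":0,"dz":0,"rx":0,"ry":0,"rz":0,"hand":0.055},{"dx":0,"dy":0,"dz":-0.015,"rx":0,"ry":0,"rz":0,"hand":0.055},{"dx":0,"dy":0,"dz":-0.02,"rx":0,"ry":0,"rz":0,"hand":0.055},{"dx":0,"dy":0,"dz":-0.02,"rx":0,"ry":0,"rz":0,"hand":0.085},{"dx":0,"dy":0,"dz":-0.02,"rx":0,"ry":0,"rz":0,"hand":0.085},{"dx":0,"dy":0,"dz":0,"rx":0,"ry":0,"rz":0,"hand":0.085}]' 30; cat > chk.py <<'E'
import sys
from h import *
from rig import manip
k=(float(sys.argv[1])/1e3,float(sys.argv[2])/1e3); p=list(map(float,sys.argv[3:5])); z0=float(sys.argv[5]) if len(sys.argv)>5 else .004
for n in("top","side"):
    d=manip.get_image(n); u=proj(d,[[*p,z0+k[1]/2]])[0]
    c,A=mcen(seg(d,"r",tuple(map(float,u)))); e=cen(proj(d,pts("r",*k,*p,0,z0)))[1]
    print(n,fit("r",*k,[(d,c)],z0).round(4),"area ratio",round(A/e,2))
print(manip.get_state()["position"])
E
python3 chk.py 35 30 .6219 -.1602
```

```text
clock: 6.7
position: [0.6212, -0.16, 0.0125]
ee_rot: [0.0, 1.0, -0.0, 0.0]
contact_force: [-1.0, 0.7, 3.8]
width: 0.0327
gripper_force: 30.5
clock: 7.45
position: [0.6238, -0.161, 0.0909]
ee_rot: [0.001, 1.0, -0.0, 0.004]
contact_force: [0.2, 0.6, 0.8]
width: 0.0847
gripper_force: 0.0
top [ 0.6233 -0.2186] area ratio 83.97
side [ 0.6225 -0.1616] area ratio 0.97
[ 0.62144497 -0.16010754  0.08726988]
```

```bash
python3 -m pendant '[{"dx":-0.004,"dy":-0.025,"dz":0,"rx":0,"ry":0,"rz":0,"hand":0.085},{"dx":-0.004,"dy":-0.025,"dz":0,"rx":0,"ry":0,"rz":0,"hand":0.085},{"dx":-0.004,"dy":-0.025,"dz":0,"rx":0,"ry":0,"rz":0,"hand":0.085},{"dx":-0.004,"dy":-0.025,"dz":0,"rx":0,"ry":0,"rz":0,"hand":0.085},{"dx":-0.004,"dy":-0.025,"dz":0,"rx":0,"ry":0,"rz":0,"hand":0.085},{"dx":-0.002,"dy":-0.023,"dz":0,"rx":0,"ry":0,"rz":0,"hand":0.085},{"dx":0,"dy":0,"dz":0.015,"rx":0,"ry":0,"rz":0,"hand":0.085},{"dx":0,"dy":0,"dz":0.015,"rx":0,"ry":0,"rz":0,"hand":0.085},{"dx":0,"dy":0,"dz":0.01,"rx":0,"ry":0,"rz":0,"hand":0.085},{"dx":0,"dy":0,"dz":0,"rx":0,"ry":0,"rz":0,"hand":0.085},{"dx":0,"dy":0,"dz":0,"rx":0,"ry":0,"rz":0,"hand":0.085}]' 60; python3 look.py b .5995 -.0125 .03
```

```text
clock: 8.47
position: [0.5982, -0.012, 0.0452]
ee_rot: [-0.0, 1.0, -0.001, -0.002]
contact_force: [1.7, 0.1, 0.5]
width: 0.0854
gripper_force: 0.0
top crop origin 249 134
side crop origin 320 171
[ 0.59947812 -0.01232939  0.04676004] 0.08467684091719001 [ 0.25225962 -0.42722509  0.80589663]
```

View pics/b.png

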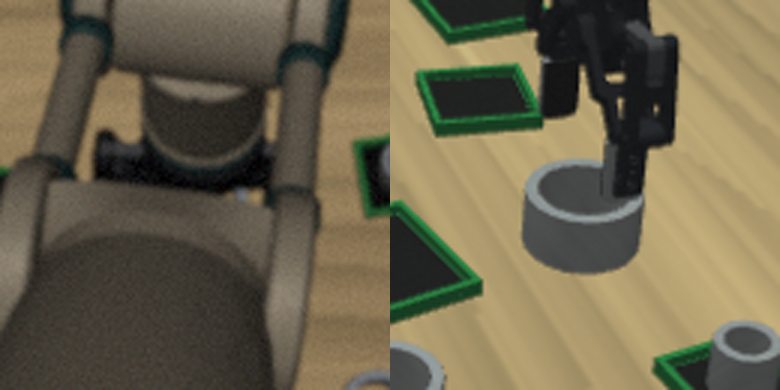

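ring_35 sits in its tray at lower right, and the fingers straddle ring_68 at about (585,215). I'll descend and grip.

```bash
python3 -m pendant '[{"dx":0,"dy":0,"dz":0.008,"rx":0,"ry":0,"rz":0,"hand":0.085},{"dx":0,"dy":0,"dz":0.008,"rx":0,"ry":0,"rz":0,"hand":0.085},{"dx":0,"dy":0,"dz":0.006,"rx":0,"ry":0,"rz":0,"hand":0.085},{"dx":0,"dy":0,"dz":0,"rx":0,"ry":0,"rz":0,"hand":0.085}]' 60
```

```text
clock: 8.9
position: [0.5979, -0.0119, 0.023]
ee_rot: [-0.0, 1.0, -0.001, -0.002]
contact_force: [0.1, -0.1, 0.4]
width: 0.0847
gripper_force: 0.0
```

```bash
python3 -m pendant '[{"dx":0,"dy":0,"dz":0.008,"rx":0,"ry":0,"rz":0,"hand":0.085},{"dx":0,"dy":0,"dz":0.007,"rx":0,"ry":0,"rz":0,"hand":0.085},{"dx":0,"dy":0,"dz":0.005,"rx":0,"ry":0,"rz":0,"hand":0.085},{"dx":0,"dy":0,"dz":0,"rx":0,"ry":0,"rz":0,"hand":0.085},{"dx":0,"dy":0,"dz":0,"rx":0,"ry":0,"rz":0,"hand":0.07},{"dx":0,"dy":0,"dz":0,"rx":0,"ry":0,"rz":0,"hand":0.06},{"dx":0,"dy":0,"dz":0,"rx":0,"ry":0,"rz":0,"hand":0.05},{"dx":0,"dy":0,"dz":0,"rx":0,"ry":0,"rz":0,"hand":0.05},{"dx":0,"dy":0,"dz":0,"rx":0,"ry":0,"rz":0,"hand":0.05},{"dx":0,"dy":0,"dz":0,"rx":0,"ry":0,"rz":0,"hand":0.05}]' 60
```

```text
clock: 9.73
position: [0.5995, -0.0117, 0.0053]
ee_rot: [-0.0, 1.0, -0.001, 0.001]
contact_force: [-0.3, 1.6, 5.4]
width: 0.0662
gripper_force: 68.0
```

```bash
python3 -m pendant '[{"dx":0,"dy":0,"dz":-0.01,"rx":0,"ry":0,"rz":0,"hand":0.05},{"dx":0,"dy":0,"dz":-0.015,"rx":0,"ry":0,"rz":0,"hand":0.05},{"dx":0,"dy":0,"dz":-0.015,"rx":0,"ry":0,"rz":0,"hand":0.05},{"dx":-0.015,"dy":-0.002,"dz":0,"rx":0,"ry":0,"rz":0,"hand":0.05},{"dx":-0.02,"dy":0,"dz":0,"rx":0,"ry":0,"rz":0,"hand":0.05},{"dx":-0.02,"dy":0,"dz":0,"rx":0,"ry":0,"rz":0,"hand":0.05},{"dx":-0.02,"dy":0,"dz":0,"rx":0,"ry":0,"rz":0,"hand":0.05},{"dx":-0.02,"dy":0,"dz":0,"rx":0,"ry":0,"rz":0,"hand":0.05},{"dx":-0.02,"dy":0,"dz":0,"rx":0,"ry":0,"rz":0,"hand":0.05},{"dx":-0.011,"dy":0,"dz":0,"rx":0,"ry":0,"rz":0,"hand":0.05},{"dx":0,"dy":0,"dz":0,"rx":0,"ry":0,"rz":0,"hand":0.05},{"dx":0,"dy":0,"dz":0,"rx":0,"ry":0,"rz":0,"hand":0.05}]' 60; python3 chk.py 68 36 .4732 -.0099 .04
```

```text
clock: 10.73
position: [0.4738, -0.0101, 0.0449]
ee_rot: [0.0, 1.0, -0.0, 0.001]
contact_force: [1.2, -0.2, -3.1]
width: 0.0661
gripper_force: 68.1
top [ 0.5333 -0.0017] area ratio 6.22
side [ 0.4651 -0.0168] area ratio 0.66
[ 0.47536947 -0.01024037  0.04504388]
```

```bash
python3 -m pendant '[{"dx":-0.001,"dy":0,"dz":0.01,"rx":0,"ry":0,"rz":0,"hand":0.05},{"dx":0,"dy":0,"dz":0.01,"rx":0,"ry":0,"rz":0,"hand":0.05},{"dx":0,"dy":0,"dz":0.007,"rx":0,"ry":0,"rz":0,"hand":0.05},{"dx":0,"dy":0,"dz":0.004,"rx":0,"ry":0,"rz":0,"hand":0.05},{"dx":0,"dy":0,"dz":0.002,"rx":0,"ry":0,"rz":0,"hand":0.05},{"dx":0,"dy":0,"dz":0,"rx":0,"ry":0,"rz":0,"hand":0.05}]' 60
```

```text
clock: 11.33
position: [0.4725, -0.0099, 0.0113]
ee_rot: [0.0, 1.0, -0.0, -0.0]
contact_force: [-0.9, 0.3, -3.1]
width: 0.0662
gripper_force: 68.1
```

```bash
python3 -m pendant '[{"dx":0,"dy":0,"dz":0.001,"rx":0,"ry":0,"rz":0,"hand":0.05},{"dx":0,"dy":0,"dz":0,"rx":0,"ry":0,"rz":0,"hand":0.05}]' 60
```

```text
clock: 11.5
position: [0.4726, -0.0099, 0.0109]
ee_rot: [0.0, 1.0, -0.0, 0.0]
contact_force: [0.2, -0.1, -3.9]
width: 0.0661
gripper_force: 68.1
```

```bash
python3 -m pendant '[{"dx":0,"dy":0,"dz":0.001,"rx":0,"ry":0,"rz":0,"hand":0.05},{"dx":0,"dy":0,"dz":0.001,"rx":0,"ry":0,"rz":0,"hand":0.05},{"dx":0,"dy":0,"dz":0,"rx":0,"ry":0,"rz":0,"hand":0.05}]' 60
```

```text
clock: 11.75
position: [0.4726, -0.0099, 0.0093]
ee_rot: [0.0, 1.0, -0.0, 0.001]
contact_force: [-0.5, 0.1, 2.0]
width: 0.0666
gripper_force: 68.6
```

Touchdown. I'll release, rise, and move toward ring_57.

```bash
python3 -m pendant '[{"dx":0,"dy":0,"dz":0,"rx":0,"ry":0,"rz":0,"hand":0.075},{"dx":0,"dy":0,"dz":0,"rx":0,"ry":0,"rz":0,"hand":0.085},{"dx":0,"dy":0,"dz":0,"rx":0,"ry":0,"rz":0,"hand":0.085},{"dx":0,"dy":0,"dz":0,"rx":0,"ry":0,"rz":0,"hand":0.085},{"dx":0,"dy":0,"dz":-0.01,"rx":0,"ry":0,"rz":0,"hand":0.085},{"dx":0,"dy":0,"dz":-0.02,"rx":0,"ry":0,"rz":0,"hand":0.085},{"dx":0,"dy":0,"dz":-0.02,"rx":0,"ry":0,"rz":0,"hand":0.085},{"dx":0,"dy":0,"dz":-0.02,"rx":0,"ry":0,"rz":0,"hand":0.085},{"dx":0,"dy":0,"dz":0,"rx":0,"ry":0,"rz":0,"hand":0.085}]' 60; python3 -m pendant '[{"dx":-0.005,"dy":0.022,"dz":0,"rx":0,"ry":0,"rz":0,"hand":0.085},{"dx":-0.005,"dy":0.022,"dz":0,"rx":0,"ry":0,"rz":0,"hand":0.085},{"dx":-0.005,"dy":0.022,"dz":0,"rx":0,"ry":0,"rz":0,"hand":0.085},{"dx":-0.005,"dy":0.022,"dz":0,"rx":0,"ry":0,"rz":0,"hand":0.085},{"dx":-0.005,"dy":0.022,"dz":0,"rx":0,"ry":0,"rz":0,"hand":0.085},{"dx":-0.004,"dy":0.018,"dz":0,"rx":0,"ry":0,"rz":0,"hand":0.085},{"dx":0,"dy":0,"dz":0,"rx":0,"ry":0,"rz":0,"hand":0.085},{"dx":0,"dy":0,"dz":0,"rx":0,"ry":0,"rz":0,"hand":0.085}]' 60; python3 chk.py 68 36 .4732 -.0099
```

```text
clock: 12.5
position: [0.4749, -0.0102, 0.0819]
ee_rot: [0.001, 1.0, -0.0, 0.004]
contact_force: [1.4, 0.1, 0.1]
width: 0.0847
gripper_force: 0.0
clock: 13.17
position: [0.4426, -0.1381, 0.0781]
ee_rot: [-0.0, 1.0, -0.002, -0.0]
contact_force: [-0.4, 0.6, -0.5]
width: 0.0848
gripper_force: 0.0
top [ 0.4749 -0.0133] area ratio 1.03
side [ 0.4474 -0.0992] area ratio 1.54
[ 0.44277585 -0.13703329  0.0782281 ]
```

```bash
python3 -m pendant '[{"dx":0.001,"dy":0,"dz":0.015,"rx":0,"ry":0,"rz":0,"hand":0.085},{"dx":0,"dy":0,"dz":0.015,"rx":0,"ry":0,"rz":0,"hand":0.085},{"dx":0,"dy":0,"dz":0.01,"rx":0,"ry":0,"rz":0,"hand":0.085},{"dx":0,"dy":0,"dz":0.008,"rx":0,"ry":0,"rz":0,"hand":0.085},{"dx":0,"dy":0,"dz":0.004,"rx":0,"ry":0,"rz":0,"hand":0.085},{"dx":0,"dy":0,"dz":0,"rx":0,"ry":0,"rz":0,"hand":0.085}]' 45; python3 look.py c .4437 -.1378 .03
```

```text
clock: 13.77
position: [0.4436, -0.1369, 0.0259]
ee_rot: [-0.0, 1.0, 0.0, -0.001]
contact_force: [-0.3, -0.7, 0.5]
width: 0.0851
gripper_force: 0.0
top crop origin 309 205
side crop origin 254 232
[ 0.44440432 -0.13756759  0.02686168] 0.08500334650175566 [ 0.23313718  0.92648236 -0.19688313]
```

View pics/c.png

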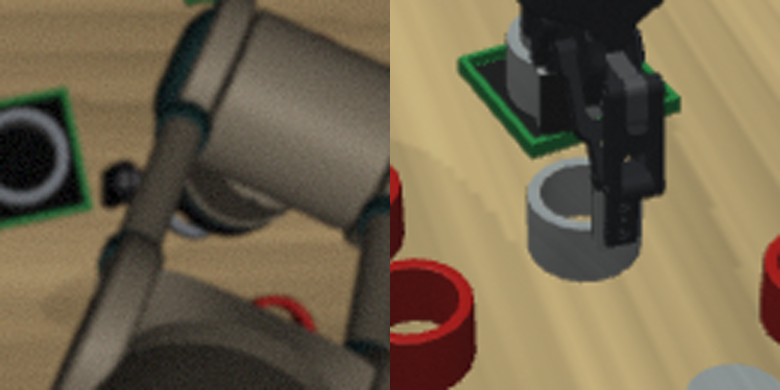

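ring_68 is in its tray, and ring_57, grey at about (585,220), is between the fingers.

```bash
python3 -m pendant '[{"dx":0,"dy":0,"dz":0.008,"rx":0,"ry":0,"rz":0,"hand":0.085},{"dx":0,"dy":0,"dz":0.007,"rx":0,"ry":0,"rz":0,"hand":0.085},{"dx":0,"dy":0,"dz":0.005,"rx":0,"ry":0,"rz":0,"hand":0.085},{"dx":0,"dy":0,"dz":0,"rx":0,"ry":0,"rz":0,"hand":0.07},{"dx":0,"dy":0,"dz":0,"rx":0,"ry":0,"rz":0,"hand":0.06},{"dx":0,"dy":0,"dz":0,"rx":0,"ry":0,"rz":0,"hand":0.05},{"dx":0,"dy":0,"dz":0,"rx":0,"ry":0,"rz":0,"hand":0.04},{"dx":0,"dy":0,"dz":0,"rx":0,"ry":0,"rz":0,"hand":0.04},{"dx":0,"dy":0,"dz":0,"rx":0,"ry":0,"rz":0,"hand":0.04},{"dx":0,"dy":0,"dz":0,"rx":0,"ry":0,"rz":0,"hand":0.04},{"dx":0,"dy":0,"dz":0,"rx":0,"ry":0,"rz":0,"hand":0.04}]' 45
```

```text
clock: 14.78
position: [0.444, -0.1375, 0.0069]
ee_rot: [-0.0, 1.0, -0.001, -0.0]
contact_force: [-0.2, 3.1, 5.0]
width: 0.0546
gripper_force: 48.5
```

```bash
python3 -m pendant '[{"dx":0,"dy":0,"dz":-0.01,"rx":0,"ry":0,"rz":0,"hand":0.04},{"dx":0,"dy":0,"dz":-0.02,"rx":0,"ry":0,"rz":0,"hand":0.04},{"dx":0,"dy":0,"dz":-0.025,"rx":0,"ry":0,"rz":0,"hand":0.04},{"dx":0,"dy":0,"dz":-0.025,"rx":0,"ry":0,"rz":0,"hand":0.04},{"dx":0.01,"dy":-0.021,"dz":0,"rx":0,"ry":0,"rz":0,"hand":0.04},{"dx":0.01,"dy":-0.021,"dz":0,"rx":0,"ry":0,"rz":0,"hand":0.04},{"dx":0.01,"dy":-0.021,"dz":0,"rx":0,"ry":0,"rz":0,"hand":0.04},{"dx":0.01,"dy":-0.021,"dz":0,"rx":0,"ry":0,"rz":0,"hand":0.04},{"dx":0.01,"dy":-0.021,"dz":0,"rx":0,"ry":0,"rz":0,"hand":0.04},{"dx":0.01,"dy":-0.021,"dz":0,"rx":0,"ry":0,"rz":0,"hand":0.04},{"dx":0.01,"dy":-0.021,"dz":0,"rx":0,"ry":0,"rz":0,"hand":0.04},{"dx":0.01,"dy":-0.021,"dz":0,"rx":0,"ry":0,"rz":0,"hand":0.04}]' 45; python3 -m pendant '[{"dx":0.01,"dy":-0.021,"dz":0,"rx":0,"ry":0,"rz":0,"hand":0.04},{"dx":0.01,"dy":-0.021,"dz":0,"rx":0,"ry":0,"rz":0,"hand":0.04},{"dx":0.01,"dy":-0.021,"dz":0,"rx":0,"ry":0,"rz":0,"hand":0.04},{"dx":0.01,"dy":-0.021,"dz":0,"rx":0,"ry":0,"rz":0,"hand":0.04},{"dx":0.01,"dy":-0.021,"dz":0,"rx":0,"ry":0,"rz":0,"hand":0.04},{"dx":0.01,"dy":-0.021,"dz":0,"rx":0,"ry":0,"rz":0,"hand":0.04},{"dx":0.01,"dy":-0.021,"dz":0,"rx":0,"ry":0,"rz":0,"hand":0.04},{"dx":0.01,"dy":-0.021,"dz":0,"rx":0,"ry":0,"rz":0,"hand":0.04},{"dx":0.01,"dy":-0.021,"dz":0,"rx":0,"ry":0,"rz":0,"hand":0.04},{"dx":0.01,"dy":-0.02,"dz":0,"rx":0,"ry":0,"rz":0,"hand":0.04},{"dx":0,"dy":0,"dz":0,"rx":0,"ry":0,"rz":0,"hand":0.04},{"dx":0,"dy":0,"dz":0,"rx":0,"ry":0,"rz":0,"hand":0.04}]' 45
```

```text
clock: 15.78
position: [0.5245, 0.0307, 0.086]
ee_rot: [0.001, 1.0, -0.0, -0.0]
contact_force: [0.2, -0.8, -3.1]
width: 0.0548
gripper_force: 48.9
clock: 16.78
position: [0.6245, 0.2396, 0.0853]
ee_rot: [0.001, 1.0, 0.001, -0.0]
contact_force: [-0.8, -0.6, -3.1]
width: 0.0547
gripper_force: 48.9
```

Remaining move is +17.7 in x and +38.4 in y, then down to TCP z of about 0.011.

```bash
python3 -m pendant '[{"dx":0.009,"dy":-0.019,"dz":0,"rx":0,"ry":0,"rz":0,"hand":0.04},{"dx":0.009,"dy":-0.019,"dz":0,"rx":0,"ry":0,"rz":0,"hand":0.04},{"dx":0,"dy":0,"dz":0,"rx":0,"ry":0,"rz":0,"hand":0.04},{"dx":0,"dy":0,"dz":0.02,"rx":0,"ry":0,"rz":0,"hand":0.04},{"dx":0,"dy":0,"dz":0.02,"rx":0,"ry":0,"rz":0,"hand":0.04},{"dx":0,"dy":0,"dz":0.01,"rx":0,"ry":0,"rz":0,"hand":0.04},{"dx":0,"dy":0,"dz":0,"rx":0,"ry":0,"rz":0,"hand":0.04},{"dx":0,"dy":0,"dz":0,"rx":0,"ry":0,"rz":0,"hand":0.04}]' 45
```

```text
clock: 17.45
position: [0.6417, 0.276, 0.0359]
ee_rot: [0.001, 1.0, -0.001, -0.001]
contact_force: [-0.0, -0.3, -1.7]
width: 0.055
gripper_force: 49.0
```

```bash
python3 -m pendant '[{"dx":0.0005,"dy":-0.002,"dz":0.009,"rx":0,"ry":0,"rz":0,"hand":0.04},{"dx":0,"dy":0,"dz":0.008,"rx":0,"ry":0,"rz":0,"hand":0.04},{"dx":0,"dy":0,"dz":0.004,"rx":0,"ry":0,"rz":0,"hand":0.04},{"dx":0,"dy":0,"dz":0.002,"rx":0,"ry":0,"rz":0,"hand":0.04},{"dx":0,"dy":0,"dz":0,"rx":0,"ry":0,"rz":0,"hand":0.04},{"dx":0,"dy":0,"dz":0,"rx":0,"ry":0,"rz":0,"hand":0.04}]' 45; python3 -m pendant '[{"dx":0,"dy":0,"dz":0.001,"rx":0,"ry":0,"rz":0,"hand":0.04},{"dx":0,"dy":0,"dz":0,"rx":0,"ry":0,"rz":0,"hand":0.04}]' 45
```

```text
clock: 17.95
position: [0.6429, 0.2791, 0.0136]
ee_rot: [0.0, 1.0, -0.0, 0.0]
contact_force: [0.3, 0.4, -3.0]
width: 0.0548
gripper_force: 49.1
clock: 18.12
position: [0.6431, 0.2791, 0.0129]
ee_rot: [-0.0, 1.0, -0.0, 0.0]
contact_force: [-0.8, 0.5, -3.3]
width: 0.0548
gripper_force: 49.1
```

```bash
python3 -m pendant '[{"dx":0,"dy":0,"dz":0.001,"rx":0,"ry":0,"rz":0,"hand":0.04},{"dx":0,"dy":0,"dz":0.001,"rx":0,"ry":0,"rz":0,"hand":0.04},{"dx":0,"dy":0,"dz":0,"rx":0,"ry":0,"rz":0,"hand":0.04}]' 45
```

```text
clock: 18.37
position: [0.6431, 0.2791, 0.011]
ee_rot: [-0.0, 1.0, -0.0, 0.0]
contact_force: [0.5, -0.4, -1.3]
width: 0.0548
gripper_force: 49.1
```

```bash
python3 -m pendant '[{"dx":0,"dy":0,"dz":0.0008,"rx":0,"ry":0,"rz":0,"hand":0.04},{"dx":0,"dy":0,"dz":0,"rx":0,"ry":0,"rz":0,"hand":0.04}]' 45; python3 -m pendant '[{"dx":0,"dy":0,"dz":0,"rx":0,"ry":0,"rz":0,"hand":0.065},{"dx":0,"dy":0,"dz":0,"rx":0,"ry":0,"rz":0,"hand":0.08},{"dx":0,"dy":0,"dz":0,"rx":0,"ry":0,"rz":0,"hand":0.085},{"dx":0,"dy":0,"dz":0,"rx":0,"ry":0,"rz":0,"hand":0.085},{"dx":0,"dy":0,"dz":-0.01,"rx":0,"ry":0,"rz":0,"hand":0.085},{"dx":0,"dy":0,"dz":-0.02,"rx":0,"ry":0,"rz":0,"hand":0.085},{"dx":0,"dy":0,"dz":-0.02,"rx":0,"ry":0,"rz":0,"hand":0.085},{"dx":0,"dy":0,"dz":-0.025,"rx":0,"ry":0,"rz":0,"hand":0.085},{"dx":0,"dy":0,"dz":0,"rx":0,"ry":0,"rz":0,"hand":0.085}]' 45;  python3 -m pendant '[{"dx":-0.02,"dy":0.012,"dz":0,"rx":0,"ry":0,"rz":0,"hand":0.085},{"dx":-0.02,"dy":0.012,"dz":0,"rx":0,"ry":0,"rz":0,"hand":0.085},{"dx":-0.02,"dy":0.012,"dz":0,"rx":0,"ry":0,"rz":0,"hand":0.085},{"dx":-0.02,"dy":0.012,"dz":0,"rx":0,"ry":0,"rz":0,"hand":0.085},{"dx":-0.02,"dy":0.012,"dz":0,"rx":0,"ry":0,"rz":0,"hand":0.085},{"dx":-0.02,"dy":0.012,"dz":0,"rx":0,"ry":0,"rz":0,"hand":0.085},{"dx":-0.02,"dy":0.012,"dz":0,"rx":0,"ry":0,"rz":0,"hand":0.085},{"dx":-0.02,"dy":0.012,"dz":0,"rx":0,"ry":0,"rz":0,"hand":0.085},{"dx":-0.02,"dy":0.012,"dz":0,"rx":0,"ry":0,"rz":0,"hand":0.085},{"dx":-0.02,"dy":0.012,"dz":0,"rx":0,"ry":0,"rz":0,"hand":0.085},{"dx":0,"dy":0,"dz":0,"rx":0,"ry":0,"rz":0,"hand":0.085},{"dx":0,"dy":0,"dz":0,"rx":0,"ry":0,"rz":0,"hand":0.085}]' 45;python3 chk.py 57 34 .6422 .278
```

```text
clock: 18.53
position: [0.6431, 0.2791, 0.011]
ee_rot: [-0.0, 1.0, -0.0, 0.0]
contact_force: [-2.1, -1.6, 4.1]
width: 0.0548
gripper_force: 49.6
clock: 19.28
position: [0.6464, 0.2802, 0.0911]
ee_rot: [-0.002, 1.0, -0.0, 0.005]
contact_force: [1.2, -0.6, 0.5]
width: 0.0845
gripper_force: 0.0
clock: 20.28
position: [0.442, 0.1588, 0.0852]
ee_rot: [-0.0, 1.0, -0.001, 0.0]
contact_force: [0.7, 0.2, -0.1]
width: 0.0849
gripper_force: 0.0
top [0.6468 0.2793] area ratio 0.88
side [0.6406 0.2765] area ratio 0.97
[0.44412    0.15951158 0.08537509]
```

```bash
python3 -m pendant '[{"dx":-0.006,"dy":0.0055,"dz":0,"rx":0,"ry":0,"rz":0,"hand":0.085},{"dx":0,"dy":0,"dz":0.015,"rx":0,"ry":0,"rz":0,"hand":0.085},{"dx":0,"dy":0,"dz":0.015,"rx":0,"ry":0,"rz":0,"hand":0.085},{"dx":0,"dy":0,"dz":0.015,"rx":0,"ry":0,"rz":0,"hand":0.085},{"dx":0,"dy":0,"dz":0.006,"rx":0,"ry":0,"rz":0,"hand":0.085},{"dx":0,"dy":0,"dz":0,"rx":0,"ry":0,"rz":0,"hand":0.085},{"dx":0,"dy":0,"dz":0,"rx":0,"ry":0,"rz":0,"hand":0.085}]' 35; python3 look.py d .4376 .154 .03
```

```text
clock: 20.97
position: [0.437, 0.1537, 0.0338]
ee_rot: [0.0, 1.0, -0.0, -0.0]
contact_force: [1.3, -1.0, 0.3]
width: 0.0848
gripper_force: 0.0
top crop origin 171 209
side crop origin 204 137
[0.4376129  0.15385344 0.03446015] 0.08485384437705928 [0.47566382 0.68069448 0.39817933]
```

View pics/d.png

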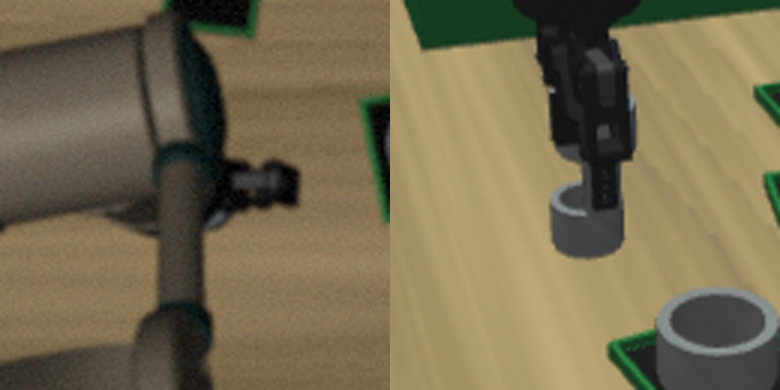

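The fingers straddle ring_46 at (587,220), and the slug is partly visible behind and clear. I'll descend and grip.

```bash
python3 -m pendant '[{"dx":0,"dy":0,"dz":0.01,"rx":0,"ry":0,"rz":0,"hand":0.085},{"dx":0,"dy":0,"dz":0.01,"rx":0,"ry":0,"rz":0,"hand":0.085},{"dx":0,"dy":0,"dz":0.006,"rx":0,"ry":0,"rz":0,"hand":0.085},{"dx":0,"dy":0,"dz":0,"rx":0,"ry":0,"rz":0,"hand":0.06},{"dx":0,"dy":0,"dz":0,"rx":0,"ry":0,"rz":0,"hand":0.05},{"dx":0,"dy":0,"dz":0,"rx":0,"ry":0,"rz":0,"hand":0.04},{"dx":0,"dy":0,"dz":0,"rx":0,"ry":0,"rz":0,"hand":0.03},{"dx":0,"dy":0,"dz":0,"rx":0,"ry":0,"rz":0,"hand":0.03},{"dx":0,"dy":0,"dz":0,"rx":0,"ry":0,"rz":0,"hand":0.03},{"dx":0,"dy":0,"dz":0,"rx":0,"ry":0,"rz":0,"hand":0.03},{"dx":0,"dy":0,"dz":0,"rx":0,"ry":0,"rz":0,"hand":0.03}]' 35
```

```text
clock: 21.98
position: [0.4375, 0.1541, 0.0087]
ee_rot: [-0.0, 1.0, -0.001, 0.001]
contact_force: [-1.2, 2.0, 6.3]
width: 0.0444
gripper_force: 36.2
```

```bash
python3 -m pendant '[{"dx":0,"dy":0,"dz":-0.01,"rx":0,"ry":0,"rz":0,"hand":0.03},{"dx":0,"dy":0,"dz":-0.015,"rx":0,"ry":0,"rz":0,"hand":0.03},{"dx":0,"dy":0,"dz":-0.015,"rx":0,"ry":0,"rz":0,"hand":0.03},{"dx":0.02,"dy":0.003,"dz":0,"rx":0,"ry":0,"rz":0,"hand":0.03},{"dx":0.025,"dy":0,"dz":0,"rx":0,"ry":0,"rz":0,"hand":0.03},{"dx":0.025,"dy":0,"dz":0,"rx":0,"ry":0,"rz":0,"hand":0.03},{"dx":0.025,"dy":0,"dz":0,"rx":0,"ry":0,"rz":0,"hand":0.03},{"dx":0.025,"dy":0,"dz":0,"rx":0,"ry":0,"rz":0,"hand":0.03},{"dx":0.025,"dy":0,"dz":0,"rx":0,"ry":0,"rz":0,"hand":0.03},{"dx":0.013,"dy":0,"dz":0,"rx":0,"ry":0,"rz":0,"hand":0.03},{"dx":0,"dy":0,"dz":0,"rx":0,"ry":0,"rz":0,"hand":0.03},{"dx":0,"dy":0,"dz":0,"rx":0,"ry":0,"rz":0,"hand":0.03}]' 35
```

```text
clock: 22.98
position: [0.5941, 0.1502, 0.047]
ee_rot: [0.0, 1.0, -0.001, -0.001]
contact_force: [-0.7, -0.5, -2.1]
width: 0.0436
gripper_force: 36.7
```

Lower toward TCP z of about 0.0127.

```bash
python3 -m pendant '[{"dx":0.0015,"dy":-0.0005,"dz":0.01,"rx":0,"ry":0,"rz":0,"hand":0.03},{"dx":0,"dy":0,"dz":0.01,"rx":0,"ry":0,"rz":0,"hand":0.03},{"dx":0,"dy":0,"dz":0.008,"rx":0,"ry":0,"rz":0,"hand":0.03},{"dx":0,"dy":0,"dz":0.003,"rx":0,"ry":0,"rz":0,"hand":0.03},{"dx":0,"dy":0,"dz":0.001,"rx":0,"ry":0,"rz":0,"hand":0.03},{"dx":0,"dy":0,"dz":0,"rx":0,"ry":0,"rz":0,"hand":0.03}]' 35; python3 -m pendant '[{"dx":0,"dy":0,"dz":0.001,"rx":0,"ry":0,"rz":0,"hand":0.03},{"dx":0,"dy":0,"dz":0,"rx":0,"ry":0,"rz":0,"hand":0.03}]' 35
```

```text
clock: 23.48
position: [0.5956, 0.1511, 0.0153]
ee_rot: [0.0, 1.0, -0.0, -0.001]
contact_force: [0.1, 0.3, -2.4]
width: 0.0443
gripper_force: 36.7
clock: 23.65
position: [0.5965, 0.1511, 0.0151]
ee_rot: [-0.0, 1.0, -0.0, 0.0]
contact_force: [0.5, 0.1, -1.6]
width: 0.0439
gripper_force: 36.7
```

```bash
python3 -m pendant '[{"dx":0,"dy":0,"dz":0.001,"rx":0,"ry":0,"rz":0,"hand":0.03},{"dx":0,"dy":0,"dz":0.001,"rx":0,"ry":0,"rz":0,"hand":0.03},{"dx":0,"dy":0,"dz":0,"rx":0,"ry":0,"rz":0,"hand":0.03}]' 35
```

```text
clock: 23.9
position: [0.5963, 0.151, 0.0128]
ee_rot: [0.0, 1.0, -0.0, 0.0]
contact_force: [-0.5, 0.3, -2.4]
width: 0.0439
gripper_force: 36.7
```

```bash
python3 -m pendant '[{"dx":0,"dy":0,"dz":0.001,"rx":0,"ry":0,"rz":0,"hand":0.03},{"dx":0,"dy":0,"dz":0,"rx":0,"ry":0,"rz":0,"hand":0.03}]' 35
```

```text
clock: 24.07
position: [0.5963, 0.1511, 0.0127]
ee_rot: [0.0, 1.0, -0.0, 0.0]
contact_force: [-2.2, 0.2, 3.5]
width: 0.0441
gripper_force: 37.3
```

```bash
python3 -m pendant '[{"dx":0,"dy":0,"dz":0,"rx":0,"ry":0,"rz":0,"hand":0.055},{"dx":0,"dy":0,"dz":0,"rx":0,"ry":0,"rz":0,"hand":0.07},{"dx":0,"dy":0,"dz":0,"rx":0,"ry":0,"rz":0,"hand":0.07},{"dx":0,"dy":0,"dz":0,"rx":0,"ry":0,"rz":0,"hand":0.07},{"dx":0,"dy":0,"dz":-0.01,"rx":0,"ry":0,"rz":0,"hand":0.07},{"dx":0,"dy":0,"dz":-0.02,"rx":0,"ry":0,"rz":0,"hand":0.07},{"dx":0,"dy":0,"dz":-0.03,"rx":0,"ry":0,"rz":0,"hand":0.07},{"dx":0,"dy":0,"dz":-0.03,"rx":0,"ry":0,"rz":0,"hand":0.07},{"dx":0,"dy":0,"dz":-0.03,"rx":0,"ry":0,"rz":0,"hand":0.07},{"dx":0,"dy":0,"dz":-0.03,"rx":0,"ry":0,"rz":0,"hand":0.07}]' 35; python3 -m pendant '[{"dx":-0.03,"dy":0.01,"dz":0,"rx":0,"ry":0,"rz":0,"hand":0.07},{"dx":-0.03,"dy":0.01,"dz":0,"rx":0,"ry":0,"rz":0,"hand":0.07},{"dx":-0.03,"dy":0.01,"dz":0,"rx":0,"ry":0,"rz":0,"hand":0.07},{"dx":-0.03,"dy":0.01,"dz":0,"rx":0,"ry":0,"rz":0,"hand":0.07},{"dx":-0.03,"dy":0.01,"dz":0,"rx":0,"ry":0,"rz":0,"hand":0.07},{"dx":-0.03,"dy":0.01,"dz":0,"rx":0,"ry":0,"rz":0,"hand":0.07},{"dx":-0.03,"dy":0.01,"dz":0,"rx":0,"ry":0,"rz":0,"hand":0.07},{"dx":-0.03,"dy":0.01,"dz":0,"rx":0,"ry":0,"rz":0,"hand":0.07},{"dx":-0.03,"dy":0.01,"dz":0,"rx":0,"ry":0,"rz":0,"hand":0.07},{"dx":0,"dy":0,"dz":0,"rx":0,"ry":0,"rz":0,"hand":0.07}]' 35
for a in "35 30 .6219 -.1602" "68 36 .4732 -.0099" "57 34 .6422 .278" "46 32 .5958 .1507" "57 34 .472 .2766 0" "46 32 .4647 -.287 0"; do echo $a; python3 chk.py $a|head -2; done
python3 - <<'E'
from rig import manip
import cv2,numpy as np
a=manip.get_image("top")["frame"][150:300,150:470];b=manip.get_image("side")["frame"][130:390,230:520]
cv2.imwrite("pics/end.png",cv2.resize(b,None,fx=2.2,fy=2.2)[:,:,::-1]);cv2.imwrite("pics/endt.png",cv2.resize(a,None,fx=2.4,fy=2.4)[:,:,::-1])
E
```

```text
clock: 24.9
position: [0.5961, 0.1511, 0.1641]
ee_rot: [-0.0, 1.0, -0.0, 0.0]
contact_force: [0.5, 0.0, 0.5]
width: 0.0698
gripper_force: 0.0
clock: 25.73
position: [0.3191, 0.0606, 0.1615]
ee_rot: [0.0, 1.0, -0.001, -0.003]
contact_force: [0.5, 1.0, -0.2]
width: 0.0705
gripper_force: 0.0
35 30 .6219 -.1602
top [ 0.6277 -0.1643] area ratio 0.89
side [ 0.6226 -0.1615] area ratio 0.97
68 36 .4732 -.0099
top [ 0.4749 -0.0131] area ratio 1.03
side [ 0.4713 -0.0115] area ratio 0.98
57 34 .6422 .278
top [0.6471 0.2795] area ratio 0.87
side [0.6405 0.2766] area ratio 0.97
46 32 .5958 .1507
top [0.5997 0.1499] area ratio 0.91
side [0.5946 0.1498] area ratio 0.97
57 34 .472 .2766 0
top [0.4739 0.2775] area ratio 0.91
side [0.4703 0.2758] area ratio 0.97
46 32 .4647 -.287 0
top [ 0.466  -0.2896] area ratio 0.95
side [ 0.4632 -0.2845] area ratio 0.95
```

View pics/end.png

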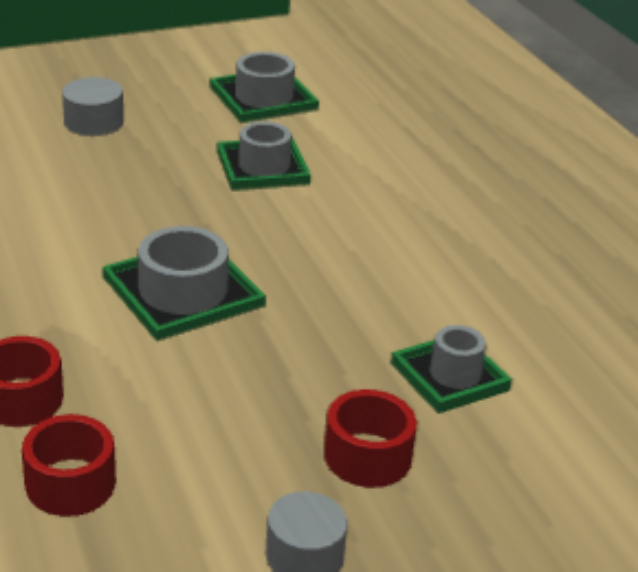

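View pics/endt.png

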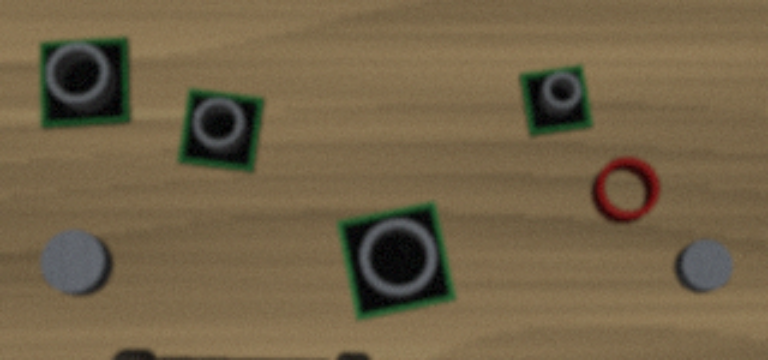

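All four rings lie flat within about 5 mm of their tray centres, and neither slug has moved. I'm handing it in.

```bash
python3 -c "
from rig import manip
print(manip.sign_off())"
```

```text
the job is handed in; nothing more can be done
None
```

I put all four rings flat in the trays of their size, each within about 5 mm of its tray's centre by camera; both slugs stand where they began, and the job was handed in at about 26 s of the 88 s limit, with no verdict returned.

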